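# Lock a lens in the drilling jig with the T-handle hex key

### The arm

A 6-joint arm with a two-finger parallel gripper is mounted at the origin on a cart in front of the work surface, level with it; the furniture and walls round the work are solid. World frame = base frame: x ahead of the robot, y to its left, z up, the work surface at z = 0. Lengths are in mm, angles in rad, forces in N, time in s.
With the tool pointing down it reaches from about 300 to 775 mm from the base axis. Payload 14.6 kg.
Tool frame: the origin (TCP) lies at the very end of the fingers, on their centre line; the grasp point (between the pads) lies 19 mm behind it; z points along the fingers, y is the line along which they close (so a half turn about z gives the same grasp; the last joint's range is limited). The gripper opens to 94 mm and grips with 3 to 60 N. Pads are 16 mm wide; open, the fingers measure 119 mm over their backs; the gripper's body (75 mm by 177 mm) begins 78 mm behind the grasp point.
Start: joints at [-1.414, 0.3, 1.521, -0, 1.321, -0.067], TCP at [122.059, -536.275, 205.446] pointing down, gripper open.
Joint ranges: [-3.03, 3.03], [-0.79, 2.21], [0.23, 2.52], [-1.04, 4.18], [0, 3.07], [-2.55, 2.55]. Speed limits (rad/s): [2.22, 2.22, 2.57, 3.14, 3.14, 3.14].

### API

Orientations are given as [roll, pitch, yaw] about the fixed x, y, z axes, in that order (R = Rz(yaw) Ry(pitch) Rx(roll)).
In Python, from cell import manip gives the robot as it stands. The module is installed in compiled form; this text tells all that it offers.
- The arm moves only by the shell command python3 -m inch 'ROWS' [FORCE]. ROWS is JSON, a list of rows, each an object of numbers: "gripper": the opening, from 0 (shut) to 1 (fully open); "dx", "dy", "dz": the shift along the world's x, y, z in m; "wx", "wy", "wz": the turn, a rotation vector about the world's x, y, z in degrees. A call has exactly 5 rows; each row is the pose to reach, as a shift and turn from the pose commanded when the call began; what a row does not reach only later rows make up. A row lasts 1/12 s, in which the tool goes at most 41.7 mm and 7.16 degrees, less where a joint would pass 70% of its speed; a pose out of reach is approached as far as the arm can. A call with a gripper value outside its range is refused whole. The fingers move at their own pace and stop on an object; FORCE is the grip in N (left out, the last holds). Time passes only in rows, so rows that repeat a pose let the fingers close, or fill a call up. It gives the time, the measured TCP pose, the force, the opening and the grip force at its end, in the units of the state.
- manip.read_state(): the state, without advancing time (a new reading comes with each control period).
- manip.camera(name): name is "scene" or "top" or "wrist"; returns the picture (420x560x3 uint8, blue, green, red); there is no depth.
- manip.camera_info(name): a dict with "camera_matrix" (3x3 intrinsics, pixels), "D" ([k1, k2, p1, p2, k3] as OpenCV has them; the pictures are not rectified), "R" (3x3) and "t" (3): a world point X has camera coordinates R X + t; the wrist camera has in their place "tool_from_camera" (4x4, takes a point from camera to tool coordinates, whose origin is the TCP and whose axes are the flange's). Camera axes: x right, y down, z forward; pixel columns grow to the right and rows downward; lengths in mm; the calibration is good to about 2 mm. A picture is of the moment at which its call begins: read the wrist's pose just before it. camera_info takes no time and is no camera call.
- manip.sign_off(): hands the job in; it is judged then, once.
The state is a dict: "clock": time; "joints": joint angles; "qd": joint speeds; "effort": joint torques, N m; "eef_pos": TCP position; "eef_rot": TCP orientation; "wrist_force": force on the tool from outside, world axes, zero at the start; "moment": the same for the moment, N m; "finger_gap": finger opening in mm; "finger_force": force on a finger pad.
Only numpy, scipy, OpenCV 4.12 (cv2) and the standard library are available. Lean on these libraries where they do the work, as an engineer would, in place of code of your own. Each camera call takes 0.05 s, during which the arm holds its last target. There are 200 camera calls.

### The job

Lock the lens in the drilling jig: take the T-handle hex key out of its wooden stand, lower it through the hole in the jig's bridge and turn it under light pressure until it drops fully into the hidden hexagon socket below. Then turn it clockwise, seen from above, until the keeper finger has swung over the lens and come to its stop, and leave the key standing in the socket. Touch the jig only with the key, and leave the lens in its nest and the tweezers, long-nose pliers and tape roll where they lie.

Things in the scene. Friction and masses are not known exactly. Their poses are not given: they have to be found in the camera images.
- key: steel T-handle hex key, 114 mm tall, about 220 g, standing upright in the stand at the start. Origin: centre of the flat tip (lower end); z runs up the key to the handle. From the tip: hexagonal bit 26 mm across flats (30 mm across corners) for the first 58 mm, round neck 14 mm thick to 96 mm, then the crossbar, 100 mm long along the key's x axis, 18 mm wide and 18 mm tall (96 to 114 mm). Flats of the bit face the key's +x and -x and every 60 degrees from there
- key_bar (a point): middle of the key's crossbar, 105 mm above the tip; axes as the key's
- stand: fixed wooden block 84 x 84 x 45 mm with a round hole 32 mm wide and 30 mm deep in the middle of its top, in which the key stands (it can turn there). Origin: centre of its underside
- jig: fixed aluminium drilling jig: base plate 166 x 90 x 10 mm (x from -45 to 121 mm, y from -45 to 45 mm of its origin). Origin: on the underside, on the keeper's turning axis; z up; x points to the lens nest. Over the origin a bridge 66 x 64 mm, 18 mm thick, its top 61 mm above the bench, carried by a wall on the jig's -y side, with one vertical round hole through it
- mouth (a point): centre of the top of the bridge's hole, 61 mm above the bench: hole 32 mm wide, 18 mm deep, with a 3 mm chamfer
- socket (a point): centre of the mouth of the hexagon socket, 19 mm below mouth on the same axis; axes as the jig's. The socket is in the keeper's rotor and turns with it: 27.5 mm across flats, 22 mm deep, so a fully seated key's tip is 22 mm below this point; a key that is turned wrongly rests on the rim, with its tip at this point. How the hexagon is turned is not known beforehand; it repeats every 60 degrees, and the key drops in within about 6 degrees either side
- keeper (a joint): angle of the keeper, rad: 0 = fully open, grows as it turns clockwise seen from above, 1.30 = at its stop, with the finger along the jig's +x over the lens. It starts at 0 to 0.3. Stiff friction (about 0.18 N m) holds it where it is left; the key has about 6 degrees of play in the socket either way. Pressing with 4 to 8 N while searching does not turn it
- keeper_tip (a point): top of the outer end of the dark steel keeper finger, 80 mm from the turning axis, 38 mm above the bench; the finger's underside clears the lens
- lens: clear round loose lens, 56 x 61 x 5 mm, 30 g, lying on the cork pad of the nest between three 8 mm posts. Origin: centre of its underside
- nest (a point): centre of the top of the nest's cork pad, 78 mm from the keeper's axis, 18 mm above the bench
- tweezers: loose steel tweezers, 120 x 12 x 8 mm, lying on the bench: a bystander
- pliers_nose: loose long-nose pliers, 154 x 54 x 12 mm, lying on the bench: a bystander
- tape_roll: loose white tape roll, 82 x 82 x 14 mm, lying flat: a bystander
Things that resemble listed ones, but are neither listed nor needed, are in the scene too. There is more than one size of the lens; the one meant has the size given above.

How it is judged (in metres and radians):
On the way, in this order (a step that is already met when the one before it is completed fails the run):
1. the key has dropped fully into the socket, with the keeper still well open (z of key in the frame of socket below -0.017 m and horizontal distance between key and socket below 0.004 m and angle between key's own z axis and vertical below 0.12 rad and value of joint keeper below 0.8 rad), for 0.1 s.
2. the seated key has turned the keeper to its stop over the lens (value of joint keeper above 1.2 rad and z of key in the frame of socket below -0.014 m and horizontal distance between key and socket below 0.004 m), for 0.2 s.
At the end, for the whole second after the job is handed in: The keeper stands at its stop over the lens (within 0.1 rad), the key stands upright (within 0.12 rad), at rest and fully down in the socket (tip at least 17 of the 22 mm below the socket's mouth, within 4 mm of its axis), and the lens lies in its nest (within 10 mm of the nest's centre) (value of joint keeper above 1.2 rad and z of key in the frame of socket below -0.017 m and horizontal distance between key and socket below 0.004 m and angle between key's own z axis and vertical below 0.12 rad and linear speed of key below 0.02 m/s and distance between lens and nest below 0.01 m); the robot touches nothing.
It fails at once if fingers or arm press on the jig or its keeper (contact force between any of the fingers, the arm and jig above 3 N).
It fails at once if the lens is knocked out of its nest (distance between lens and nest above 0.015 m).
It fails at once if the tweezers, pliers or tape roll are moved (distance of any of tweezers, pliers_nose, tape_roll from where it was at the start of the episode above 0.02 m).
It also fails if it takes over 64 s, if anything falls off the work surface, if the arm or the gripper's body presses on something with over 40 N, if the wrist force passes 120 N, or if a joint passes its speed limit or range.

## Working session

There is one attempt and no reset: what is moved stays moved. The work goes in short steps, Python scripts to look and compute and a shell command to move; the robot and the scene stay as the last step left them, time stands still between calls to the robot, and variables do not carry over. Pictures are saved under pics/ and viewed, at most 12 in all, crops included, and the job is handed in when it is done.

```bash
mkdir -p pics; python3 - <<'E'
from cell import manip
import cv2,json
s=manip.read_state();print(s)
for n in("scene","top"):
    cv2.imwrite(f"pics/{n}0.png",manip.camera(n))
for n in("scene","top","wrist"):
    print(n,manip.camera_info(n))
E
```

```text
{'clock': 0.0, 'joints': array([-1.41355403e+00,  3.00485054e-01,  1.52156788e+00,  2.20045086e-05,
        1.32067549e+00, -6.65886383e-02]), 'qd': array([ 0.00156036,  0.00072621, -0.00106356,  0.00013929, -0.00098873,
        0.00140373]), 'effort': array([-6.63522642e-04, -5.31802976e+01, -3.52734804e+01,  7.07993726e-02,
        2.44285958e-02, -4.75404659e-05]), 'eef_pos': array([ 122.05113884, -536.02952681,  204.88425404]), 'eef_rot': array([-3.14046082e+00, -9.68397759e-05,  2.23825420e-01]), 'wrist_force': array([0.36366329, 0.8022478 , 0.1238163 ]), 'moment': array([-0.01108555, -0.00898869, -0.00569851]), 'finger_force': 0.0, 'finger_gap': 93.64126543511377}
scene {'camera_matrix': array([[396.05223521,   0.        , 282.96470241],
       [  0.        , 396.05223521, 209.04581282],
       [  0.        ,   0.        ,   1.        ]]), 'D': array([-0.01515475,  0.        ,  0.        ,  0.        ,  0.        ]), 'R': array([[-0.77158018, -0.63594167, -0.01556311],
       [-0.29163833,  0.37537206, -0.87979708],
       [ 0.56534158, -0.67429519, -0.47509461]]), 't': array([
[... 462 characters left out ...]
-03, -9.77290617e-01]]), 't': array([259.81954204, 537.53563125, 978.60912223])}
wrist {'camera_matrix': array([[320.08377104,   0.        , 280.05636294],
       [  0.        , 320.08377104, 207.60457638],
       [  0.        ,   0.        ,   1.        ]]), 'D': array([-0.04607298,  0.        ,  0.        ,  0.        ,  0.        ]), 'tool_from_camera': array([[ 8.68372362e-04, -9.68250816e-01, -2.49979206e-01,
         7.20873852e+01],
       [ 9.99999581e-01,  7.68334588e-04,  4.97767027e-04,
         2.89620228e-02],
       [-2.89895660e-04, -2.49979534e-01,  9.68251077e-01,
        -1.79242196e+02],
       [ 0.00000000e+00,  0.00000000e+00,  0.00000000e+00,
         1.00000000e+00]])}
```

View pics/top0.png

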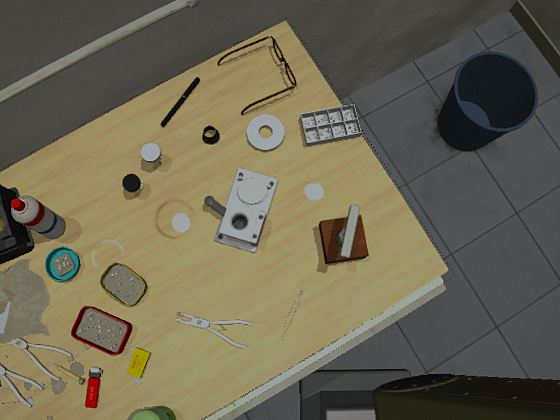

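View pics/scene0.png

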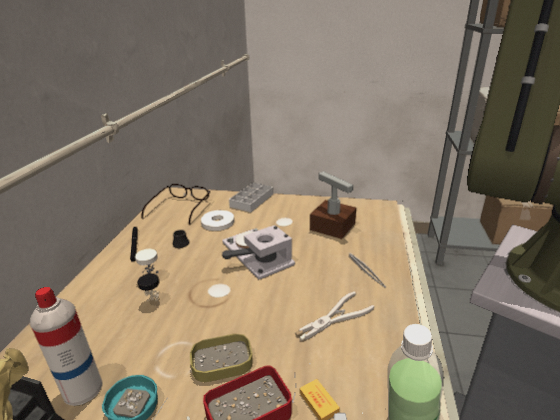

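The top view shows the key's bar from about (355,207) to (345,258), the stand at (343,240), the bridge hole at about (239,221), the lens nest at about (257,190) and the finger tip at about (207,200). I'll zoom in to get precise pixels.

```bash
python3 - <<'E'
import cv2
i=cv2.imread("pics/top0.png")[155:285,190:385]
cv2.imwrite("pics/topc.png",cv2.resize(i,None,fx=4,fy=4,interpolation=cv2.INTER_CUBIC))
E
cat > h.py <<'E'
import numpy as np, cv2
from cell import manip
def cam(n):
    c=manip.camera_info(n)
    if n=="wrist":
        from scipy.spatial.transform import Rotation as Ro
        s=manip.read_state(); T=np.eye(4)
        T[:3,:3]=Ro.from_euler("xyz",s["eef_rot"]).as_matrix(); T[:3,3]=s["eef_pos"]
        M=np.linalg.inv(T@c["tool_from_camera"]); return c["camera_matrix"],c["D"],M[:3,:3],M[:3,3]
    return c["camera_matrix"],c["D"],np.array(c["R"]),np.array(c["t"])
def ray(n,uv,z,C=None):
    K,D,R,t=C or cam(n)
    p=cv2.undistortPoints(np.array([[uv]],float),K,D)[0,0]
    d=R.T@np.array([*p,1]); o=-R.T@t
    return o+d*(z-o[2])/d[2]
def proj(n,X,C=None):
    K,D,R,t=C or cam(n)
    return cv2.projectPoints(np.array(X,float).reshape(-1,1,3),cv2.Rodrigues(R)[0],t,K,D)[0].reshape(-1,2)
E
```

```text
(no output)
```

View pics/topc.png

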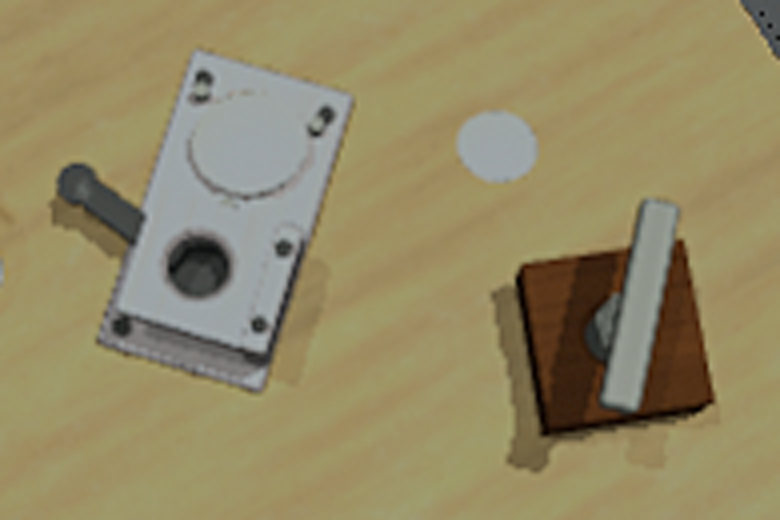

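```bash
python3 - <<'E'
from h import *
f=lambda u,v:((u+.5)/4-.5+190,(v+.5)/4-.5+155)
P={}
for n,uv,z in [("mouth",(198,265),61),("lens",(250,145),23),("ftip",(76,183),38),("barA",(660,202),129),("barB",(621,406),129),("c1",(200,50),10),("c2",(354,98),10),("c3",(262,391),10),("c4",(98,342),10),
 ("s1",(520,265),45),("s2",(683,240),45),("s3",(714,401),45),("s4",(546,432),45)]:
    P[n]=ray("top",f(*uv),z); print(n,P[n].round(1))
d=P["barA"]-P["barB"];print("bar len",np.linalg.norm(d),"ang",np.degrees(np.arctan2(d[1],d[0])),(P["barA"]+P["barB"])/2)
print("stand",sum(P[k] for k in("s1","s2","s3","s4"))/4, np.linalg.norm(P["s1"]-P["s3"])/2**.5)
m=P["mouth"]
for k in("lens","ftip"):
    d=P[k]-m;print(k,np.hypot(*d[:2]),np.degrees(np.arctan2(d[1],d[0])))
d=(P["c1"]+P["c2"]-P["c3"]-P["c4"])/2;print("jig",np.linalg.norm(d),np.degrees(np.arctan2(d[1],d[0])))
cc=sum(P[k] for k in("c1","c2","c3","c4"))/4;u=d/np.linalg.norm(d);print("axis from plate",cc-38*u)
E
```

```text
mouth [519.1 332.5  61. ]
lens [590.2 308.9  23. ]
ftip [566.4 397.   38. ]
barA [535.3 113.4 129. ]
barB [439.9 134.4 129. ]
c1 [645.8 336.6  10. ]
c2 [619.2 254.8  10. ]
c3 [463.4 302.3  10. ]
c4 [488.8 387.1  10. ]
s1 [522.2 171.8  45. ]
s2 [535.  89.  45.]
s3 [453.1  76.3  45. ]
s4 [438.  160.4  45. ]
bar len 97.6442692337729 ang -12.37803160917824 [487.61492568 123.89605698 129.        ]
stand [487.0665318  124.38618831  45.        ] 83.36235955725348
lens 74.88412758505045 -18.31047770141846
ftip 79.99531682665388 53.78311498405363
jig 163.9076948661419 -17.39319232656186
axis from plate [518.0127735  331.53744038  10.        ]
```

```bash
python3 -m inch '[{"dx":0.0146,"dy":0.0264,"wz":6.2},{"dx":0.0292,"dy":0.0528,"wz":12.4},{"dx":0.0438,"dy":0.0792,"wz":18.6},{"dx":0.0584,"dy":0.1056,"wz":24.8},{"dx":0.073,"dy":0.132,"wz":31}]' 50
python3 -m inch '[{"dx":0.0146,"dy":0.0264,"wz":6.2},{"dx":0.0292,"dy":0.0528,"wz":12.4},{"dx":0.0438,"dy":0.0792,"wz":18.6},{"dx":0.0584,"dy":0.1056,"wz":24.8},{"dx":0.073,"dy":0.132,"wz":31}]'
python3 -m inch '[{"dx":0.0146,"dy":0.0264,"wz":6.2},{"dx":0.0292,"dy":0.0528,"wz":12.4},{"dx":0.0438,"dy":0.0792,"wz":18.6},{"dx":0.0584,"dy":0.1056,"wz":24.8},{"dx":0.073,"dy":0.132,"wz":31}]'
python3 -m inch '[{"dx":0.0146,"dy":0.0264,"wz":6.2},{"dx":0.0292,"dy":0.0528,"wz":12.4},{"dx":0.0438,"dy":0.0792,"wz":18.6},{"dx":0.0584,"dy":0.1056,"wz":24.8},{"dx":0.073,"dy":0.132,"wz":31}]'
python3 -m inch '[{"dx":0.0146,"dy":0.0264,"wz":6.2},{"dx":0.0292,"dy":0.0528,"wz":12.4},{"dx":0.0438,"dy":0.0792,"wz":18.6},{"dx":0.0584,"dy":0.1056,"wz":24.8},{"dx":0.0732,"dy":0.1324,"wz":30.8}]'
python3 -m inch '[{"dx":0},{"dx":0},{"dx":0},{"dx":0},{"dx":0}]'
python3 - <<'E'
from h import *
C=cam("wrist");cv2.imwrite("pics/w1.png",manip.camera("wrist"))
# expected bar top corners
a=np.radians(-12.4);u=np.array([np.cos(a),np.sin(a)]);v=np.array([-u[1],u[0]]);c=np.array([487.3,124.1])
print(proj("wrist",[[*(c+50*i*u+9*j*v),129] for i in(-1,1) for j in(-1,1)],C).round(1))
print(proj("wrist",[[518.5,332.2,61]],C))
print(manip.read_state()["joints"])
E
```

```text
[[ 322.7  239.8]
 [ 423.7  314.7]
 [ 977.1  889.7]
 [1172.1 1066.7]]
[[533.70960122 399.21319088]]
[-1.41359637e+00  3.00339015e-01  1.52137576e+00  2.75990848e-06
  1.32074441e+00 -6.66177945e-02]validation failed for argument at $[0]...
validation failed for argument at $[0]...
validation failed for argument at $[0]...
validation failed for argument at $[0]...
validation failed for argument at $[0]...
validation failed for argument at $[0]...
```

View pics/w1.png

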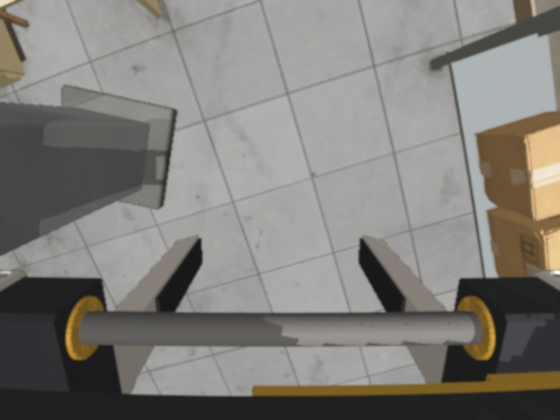

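The rows were refused, so the arm hasn't moved and the wrist picture only shows floor. It seems every row needs all the fields.

```bash
python3 -m inch '[{"gripper":1,"dx":0.0146,"dy":0.0264,"dz":0,"wx":0,"wy":0,"wz":6.2},{"gripper":1,"dx":0.0292,"dy":0.0528,"dz":0,"wx":0,"wy":0,"wz":12.4},{"gripper":1,"dx":0.0438,"dy":0.0792,"dz":0,"wx":0,"wy":0,"wz":18.6},{"gripper":1,"dx":0.0584,"dy":0.1056,"dz":0,"wx":0,"wy":0,"wz":24.8},{"gripper":1,"dx":0.073,"dy":0.132,"dz":0,"wx":0,"wy":0,"wz":31}]' 50
```

```text
clock: 0.57
eef_pos: [195.4, -402.9, 205.2]
eef_rot: [-3.141, -0.0, 0.77]
wrist_force: [1.6, -0.7, -0.5]
finger_gap: 94.1
finger_force: 0.0
```

```bash
python3 -m inch '[{"gripper":1,"dx":0.0146,"dy":0.0264,"dz":0,"wx":0,"wy":0,"wz":6.2},{"gripper":1,"dx":0.0292,"dy":0.0528,"dz":0,"wx":0,"wy":0,"wz":12.4},{"gripper":1,"dx":0.0438,"dy":0.0792,"dz":0,"wx":0,"wy":0,"wz":18.6},{"gripper":1,"dx":0.0584,"dy":0.1056,"dz":0,"wx":0,"wy":0,"wz":24.8},{"gripper":1,"dx":0.073,"dy":0.132,"dz":0,"wx":0,"wy":0,"wz":31}]' 50
python3 -m inch '[{"gripper":1,"dx":0.0146,"dy":0.0264,"dz":0,"wx":0,"wy":0,"wz":6.2},{"gripper":1,"dx":0.0292,"dy":0.0528,"dz":0,"wx":0,"wy":0,"wz":12.4},{"gripper":1,"dx":0.0438,"dy":0.0792,"dz":0,"wx":0,"wy":0,"wz":18.6},{"gripper":1,"dx":0.0584,"dy":0.1056,"dz":0,"wx":0,"wy":0,"wz":24.8},{"gripper":1,"dx":0.073,"dy":0.132,"dz":0,"wx":0,"wy":0,"wz":31}]' 50
python3 -m inch '[{"gripper":1,"dx":0.0146,"dy":0.0264,"dz":0,"wx":0,"wy":0,"wz":6.2},{"gripper":1,"dx":0.0292,"dy":0.0528,"dz":0,"wx":0,"wy":0,"wz":12.4},{"gripper":1,"dx":0.0438,"dy":0.0792,"dz":0,"wx":0,"wy":0,"wz":18.6},{"gripper":1,"dx":0.0584,"dy":0.1056,"dz":0,"wx":0,"wy":0,"wz":24.8},{"gripper":1,"dx":0.073,"dy":0.132,"dz":0,"wx":0,"wy":0,"wz":31}]' 50
python3 -m inch '[{"gripper":1,"dx":0.0146,"dy":0.0264,"dz":0,"wx":0,"wy":0,"wz":6.2},{"gripper":1,"dx":0.0292,"dy":0.0528,"dz":0,"wx":0,"wy":0,"wz":12.4},{"gripper":1,"dx":0.0438,"dy":0.0792,"dz":0,"wx":0,"wy":0,"wz":18.6},{"gripper":1,"dx":0.0732,"dy":0.1324,"dz":0,"wx":0,"wy":0,"wz":24.8},{"gripper":1,"dx":0.0732,"dy":0.1324,"dz":0,"wx":0,"wy":0,"wz":30.8}]' 50
python3 - <<'E'
from h import *
C=cam("wrist");cv2.imwrite("pics/w2.png",manip.camera("wrist"))
a=np.radians(-12.4);u=np.array([np.cos(a),np.sin(a)]);v=np.array([-u[1],u[0]]);c=np.array([487.3,124.1])
print(proj("wrist",[[*(c+50*i*u+9*j*v),129] for i in(-1,1) for j in(-1,1)],C).round(1))
print(proj("wrist",[[518.5,332.2,61]],C))
print(manip.read_state()["joints"])
E
```

```text
clock: 0.98
eef_pos: [268.4, -270.9, 205.4]
eef_rot: [3.142, -0.0, 1.311]
wrist_force: [1.2, -0.8, 1.3]
finger_gap: 94.1
finger_force: 0.0
clock: 1.4
eef_pos: [341.4, -138.8, 205.5]
eef_rot: [3.141, 0.0, 1.852]
wrist_force: [0.9, -0.9, 0.6]
finger_gap: 93.7
finger_force: 0.0
clock: 1.82
eef_pos: [414.5, -6.7, 205.4]
eef_rot: [3.142, 0.0, 2.394]
wrist_force: [0.2, -0.7, 0.1]
finger_gap: 93.9
finger_force: 0.0
clock: 2.23
eef_pos: [488.3, 127.2, 205.1]
eef_rot: [3.141, -0.0, 2.932]
wrist_force: [-1.2, -0.1, -0.2]
finger_gap: 94.1
finger_force: 0.0
[[265.3 154.2]
 [288.  154.4]
 [265.7 270.4]
 [286.4 270.5]]
[[478.14859359 185.6284599 ]]
[ 1.83754156e-01  2.00900712e-01  1.64605903e+00  7.01142265e-04
  1.29485608e+00 -1.18706953e+00]
```

View pics/w2.png

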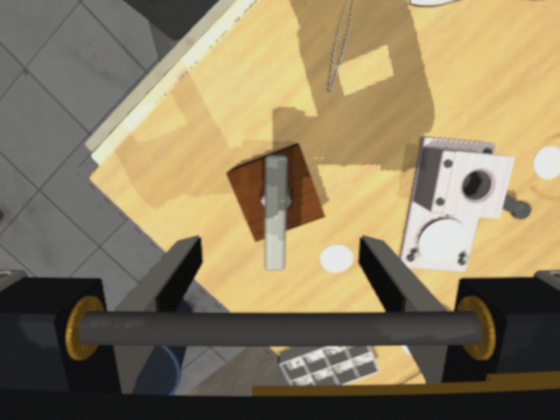

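The wrist view agrees with my estimate. The bar runs from (277,156) to (275,270), against a predicted (277,154) to (276,270), and the mouth is at (478,185) as predicted. I'll descend and grip.

```bash
python3 -m inch '[{"gripper":1,"dx":0,"dy":0,"dz":-0.02,"wx":0,"wy":0,"wz":0},{"gripper":1,"dx":0,"dy":0,"dz":-0.045,"wx":0,"wy":0,"wz":0},{"gripper":1,"dx":0,"dy":0,"dz":-0.07,"wx":0,"wy":0,"wz":0},{"gripper":1,"dx":0,"dy":0,"dz":-0.09,"wx":0,"wy":0,"wz":0},{"gripper":1,"dx":0,"dy":0,"dz":-0.104,"wx":0,"wy":0,"wz":0}]'
python3 -m inch '[{"gripper":0.6,"dx":0,"dy":0,"dz":0,"wx":0,"wy":0,"wz":0},{"gripper":0.4,"dx":0,"dy":0,"dz":0,"wx":0,"wy":0,"wz":0},{"gripper":0.3,"dx":0,"dy":0,"dz":0,"wx":0,"wy":0,"wz":0},{"gripper":0.2,"dx":0,"dy":0,"dz":0,"wx":0,"wy":0,"wz":0},{"gripper":0,"dx":0,"dy":0,"dz":0,"wx":0,"wy":0,"wz":0}]' 30
python3 -m inch '[{"gripper":0,"dx":0,"dy":0,"dz":0,"wx":0,"wy":0,"wz":0},{"gripper":0,"dx":0,"dy":0,"dz":0,"wx":0,"wy":0,"wz":0},{"gripper":0,"dx":0,"dy":0,"dz":0,"wx":0,"wy":0,"wz":0},{"gripper":0,"dx":0,"dy":0,"dz":0,"wx":0,"wy":0,"wz":0},{"gripper":0,"dx":0,"dy":0,"dz":0,"wx":0,"wy":0,"wz":0}]' 50
```

```text
clock: 2.7
eef_pos: [486.3, 123.8, 99.4]
eef_rot: [-3.141, -0.002, 2.925]
wrist_force: [0.6, -0.9, 0.3]
finger_gap: 94.0
finger_force: 0.0
clock: 3.12
eef_pos: [487.7, 124.2, 102.4]
eef_rot: [3.141, 0.002, 2.925]
wrist_force: [0.3, -0.0, -0.3]
finger_gap: 64.2
finger_force: 0.0
clock: 3.53
eef_pos: [487.2, 124.1, 101.5]
eef_rot: [-3.142, -0.0, 2.926]
wrist_force: [0.3, 0.3, 0.2]
finger_gap: 30.7
finger_force: 0.0
```

```bash
python3 -m inch '[{"gripper":0,"dx":0,"dy":0,"dz":0,"wx":0,"wy":0,"wz":0},{"gripper":0,"dx":0,"dy":0,"dz":0,"wx":0,"wy":0,"wz":0},{"gripper":0,"dx":0,"dy":0,"dz":0,"wx":0,"wy":0,"wz":0},{"gripper":0,"dx":0,"dy":0,"dz":0,"wx":0,"wy":0,"wz":0},{"gripper":0,"dx":0,"dy":0,"dz":0,"wx":0,"wy":0,"wz":0}]' 50
```

```text
clock: 3.95
eef_pos: [487.2, 124.1, 101.4]
eef_rot: [-3.142, -0.0, 2.926]
wrist_force: [-0.1, -0.7, 0.0]
finger_gap: 17.6
finger_force: 49.9
```

```bash
python3 -m inch '[{"gripper":0,"dx":0,"dy":0,"dz":0.01,"wx":0,"wy":0,"wz":0},{"gripper":0,"dx":0,"dy":0,"dz":0.025,"wx":0,"wy":0,"wz":0},{"gripper":0,"dx":0,"dy":0,"dz":0.045,"wx":0,"wy":0,"wz":0},{"gripper":0,"dx":0,"dy":0,"dz":0.065,"wx":0,"wy":0,"wz":0},{"gripper":0,"dx":0,"dy":0,"dz":0.075,"wx":0,"wy":0,"wz":0}]' 50
python3 -m inch '[{"gripper":0,"dx":0.003,"dy":0.02,"dz":0,"wx":0,"wy":0,"wz":0},{"gripper":0,"dx":0.0075,"dy":0.05,"dz":0,"wx":0,"wy":0,"wz":0},{"gripper":0,"dx":0.012,"dy":0.08,"dz":0,"wx":0,"wy":0,"wz":0},{"gripper":0,"dx":0.0165,"dy":0.11,"dz":0,"wx":0,"wy":0,"wz":0},{"gripper":0,"dx":0.021,"dy":0.14,"dz":0,"wx":0,"wy":0,"wz":0}]' 50
python3 -m inch '[{"gripper":0,"dx":0.0037,"dy":0.025,"dz":0,"wx":0,"wy":0,"wz":0},{"gripper":0,"dx":0.0075,"dy":0.05,"dz":0,"wx":0,"wy":0,"wz":0},{"gripper":0,"dx":0.0102,"dy":0.0681,"dz":0,"wx":0,"wy":0,"wz":0},{"gripper":0,"dx":0.0102,"dy":0.0681,"dz":0,"wx":0,"wy":0,"wz":0},{"gripper":0,"dx":0.0102,"dy":0.0681,"dz":0,"wx":0,"wy":0,"wz":0}]' 50
python3 - <<'E'
from h import *
i=manip.camera("scene");s=manip.read_state();C=cam("scene");p=s["eef_pos"];print(p,s["joints"])
k=np.array([p[0],p[1],p[2]-86.4])
print("tip",proj("scene",[k],C),"mouth",proj("scene",[[518.5,332.2,61]],C),"neck low",proj("scene",[k+[0,0,58]],C))
cv2.imwrite("pics/s2.png",cv2.resize(i[160:290,180:350],None,fx=4.5,fy=4.5,interpolation=cv2.INTER_CUBIC))
cv2.imwrite("pics/t2.png",manip.camera("top"))
E
```

```text
clock: 4.37
eef_pos: [487.9, 124.3, 179.3]
eef_rot: [3.14, 0.003, 2.926]
wrist_force: [0.6, 0.6, -1.8]
finger_gap: 17.7
finger_force: 49.9
clock: 4.78
eef_pos: [508.1, 265.5, 176.5]
eef_rot: [-3.141, -0.0, 2.925]
wrist_force: [0.6, -1.4, -1.7]
finger_gap: 17.5
finger_force: 49.9
clock: 5.2
eef_pos: [518.1, 332.6, 175.9]
eef_rot: [-3.141, -0.001, 2.927]
wrist_force: [-0.4, -0.2, -2.2]
finger_gap: 17.5
finger_force: 49.9
[518.21660589 331.94631399 176.11942785] [ 5.10273342e-01  4.69571113e-01  1.35687362e+00 -1.72410361e-04
  1.31602118e+00 -8.44859645e-01]
tip [[265.13264714 226.03712118]] mouth [[265.46553741 238.07640452]] neck low [[264.03141299 200.43462221]]
```

View pics/s2.png

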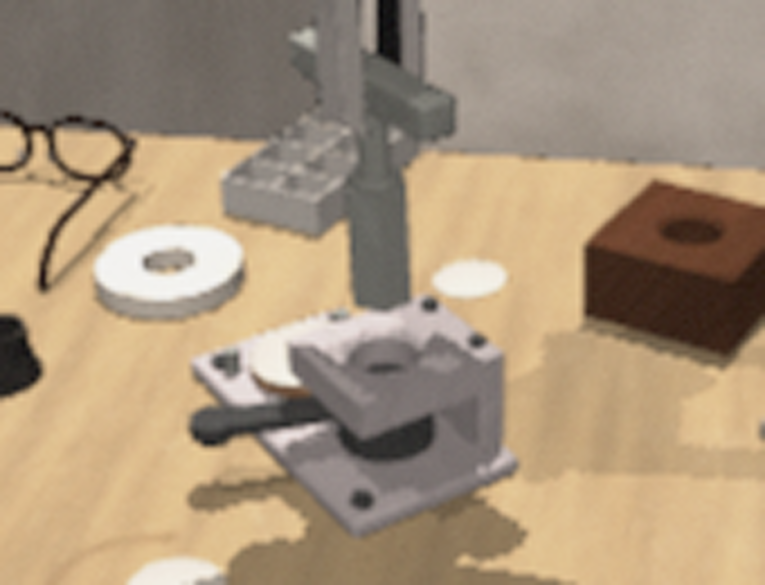

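The key tip is at crop (382,300) and the hole at (383,357). Both are within about 1 px sideways of my projections, so the tip hangs over the mouth. I'll lower it in steps.

```bash
python3 -m inch '[{"gripper":0,"dx":0,"dy":0,"dz":-0.007,"wx":0,"wy":0,"wz":0},{"gripper":0,"dx":0,"dy":0,"dz":-0.014,"wx":0,"wy":0,"wz":0},{"gripper":0,"dx":0,"dy":0,"dz":-0.021,"wx":0,"wy":0,"wz":0},{"gripper":0,"dx":0,"dy":0,"dz":-0.027,"wx":0,"wy":0,"wz":0},{"gripper":0,"dx":0,"dy":0,"dz":-0.03,"wx":0,"wy":0,"wz":0}]' 50
python3 -m inch '[{"gripper":0,"dx":0,"dy":0,"dz":-0.002,"wx":0,"wy":0,"wz":0},{"gripper":0,"dx":0,"dy":0,"dz":-0.004,"wx":0,"wy":0,"wz":0},{"gripper":0,"dx":0,"dy":0,"dz":-0.006,"wx":0,"wy":0,"wz":0},{"gripper":0,"dx":0,"dy":0,"dz":-0.008,"wx":0,"wy":0,"wz":0},{"gripper":0,"dx":0,"dy":0,"dz":-0.008,"wx":0,"wy":0,"wz":0}]' 50
```

```text
clock: 5.72
eef_pos: [518.1, 331.8, 145.0]
eef_rot: [-3.14, -0.001, 2.925]
wrist_force: [-0.1, -0.4, -1.6]
finger_gap: 17.5
finger_force: 49.9
clock: 6.13
eef_pos: [518.4, 332.2, 138.1]
eef_rot: [-3.141, -0.0, 2.926]
wrist_force: [-0.7, 0.4, -1.6]
finger_gap: 17.8
finger_force: 49.9
```

```bash
python3 -m inch '[{"gripper":0,"dx":0,"dy":0,"dz":-0.002,"wx":0,"wy":0,"wz":0},{"gripper":0,"dx":0,"dy":0,"dz":-0.004,"wx":0,"wy":0,"wz":0},{"gripper":0,"dx":0,"dy":0,"dz":-0.006,"wx":0,"wy":0,"wz":0},{"gripper":0,"dx":0,"dy":0,"dz":-0.007,"wx":0,"wy":0,"wz":0},{"gripper":0,"dx":0,"dy":0,"dz":-0.007,"wx":0,"wy":0,"wz":0}]' 50
python3 -m inch '[{"gripper":0,"dx":0,"dy":0,"dz":-0.001,"wx":0,"wy":0,"wz":0},{"gripper":0,"dx":0,"dy":0,"dz":-0.002,"wx":0,"wy":0,"wz":0},{"gripper":0,"dx":0,"dy":0,"dz":-0.002,"wx":0,"wy":0,"wz":0},{"gripper":0,"dx":0,"dy":0,"dz":-0.002,"wx":0,"wy":0,"wz":0},{"gripper":0,"dx":0,"dy":0,"dz":-0.002,"wx":0,"wy":0,"wz":0}]' 50
```

```text
clock: 6.55
eef_pos: [518.4, 332.2, 131.1]
eef_rot: [-3.141, -0.0, 2.926]
wrist_force: [-0.5, 0.1, -1.2]
finger_gap: 17.8
finger_force: 49.9
clock: 6.97
eef_pos: [518.5, 332.2, 129.5]
eef_rot: [3.142, 0.0, 2.926]
wrist_force: [-0.1, -0.7, -2.4]
finger_gap: 18.0
finger_force: 49.9
```

```bash
python3 -m inch '[{"gripper":0,"dx":0,"dy":0,"dz":-0.0005,"wx":0,"wy":0,"wz":0},{"gripper":0,"dx":0,"dy":0,"dz":-0.001,"wx":0,"wy":0,"wz":0},{"gripper":0,"dx":0,"dy":0,"dz":-0.001,"wx":0,"wy":0,"wz":0},{"gripper":0,"dx":0,"dy":0,"dz":-0.001,"wx":0,"wy":0,"wz":0},{"gripper":0,"dx":0,"dy":0,"dz":-0.001,"wx":0,"wy":0,"wz":0}]' 50
```

```text
clock: 7.38
eef_pos: [518.5, 332.2, 128.5]
eef_rot: [-3.142, -0.0, 2.926]
wrist_force: [-0.1, -0.2, -2.2]
finger_gap: 17.8
finger_force: 49.9
```

```bash
python3 -m inch '[{"gripper":0,"dx":0,"dy":0,"dz":-0.0005,"wx":0,"wy":0,"wz":0},{"gripper":0,"dx":0,"dy":0,"dz":-0.001,"wx":0,"wy":0,"wz":0},{"gripper":0,"dx":0,"dy":0,"dz":-0.001,"wx":0,"wy":0,"wz":0},{"gripper":0,"dx":0,"dy":0,"dz":-0.001,"wx":0,"wy":0,"wz":0},{"gripper":0,"dx":0,"dy":0,"dz":-0.001,"wx":0,"wy":0,"wz":0}]' 50
```

```text
clock: 7.8
eef_pos: [518.4, 332.4, 127.5]
eef_rot: [3.141, -0.0, 2.926]
wrist_force: [-0.7, 1.0, -2.1]
finger_gap: 17.7
finger_force: 49.9
```

```bash
python3 -m inch '[{"gripper":0,"dx":0,"dy":0,"dz":-0.0005,"wx":0,"wy":0,"wz":0},{"gripper":0,"dx":0,"dy":0,"dz":-0.001,"wx":0,"wy":0,"wz":0},{"gripper":0,"dx":0,"dy":0,"dz":-0.001,"wx":0,"wy":0,"wz":0},{"gripper":0,"dx":0,"dy":0,"dz":-0.001,"wx":0,"wy":0,"wz":0},{"gripper":0,"dx":0,"dy":0,"dz":-0.001,"wx":0,"wy":0,"wz":0}]' 50
```

```text
clock: 8.22
eef_pos: [518.4, 332.3, 126.5]
eef_rot: [3.141, -0.0, 2.926]
wrist_force: [0.2, 2.2, -1.3]
finger_gap: 17.7
finger_force: 49.9
```

```bash
python3 -m inch '[{"gripper":0,"dx":0,"dy":0,"dz":-0.0005,"wx":0,"wy":0,"wz":0},{"gripper":0,"dx":0,"dy":0,"dz":-0.001,"wx":0,"wy":0,"wz":0},{"gripper":0,"dx":0,"dy":0,"dz":-0.001,"wx":0,"wy":0,"wz":0},{"gripper":0,"dx":0,"dy":0,"dz":-0.001,"wx":0,"wy":0,"wz":0},{"gripper":0,"dx":0,"dy":0,"dz":-0.001,"wx":0,"wy":0,"wz":0}]' 50
python3 -c "
from cell import manip
s=manip.read_state();print(s['wrist_force'],s['moment'],s['eef_pos'])"
```

```text
clock: 8.63
eef_pos: [518.5, 332.3, 125.5]
eef_rot: [3.142, 0.0, 2.926]
wrist_force: [0.1, 0.8, 0.4]
finger_gap: 17.7
finger_force: 50.0
[0.06651219 0.80698529 0.4345501 ] [ 0.56770417 -0.073021    0.02976948] [518.47681762 332.26434435 125.4876861 ]
```

```bash
python3 -m inch '[{"gripper":0,"dx":0,"dy":0,"dz":-0.0005,"wx":0,"wy":0,"wz":0},{"gripper":0,"dx":0,"dy":0,"dz":-0.001,"wx":0,"wy":0,"wz":0},{"gripper":0,"dx":0,"dy":0,"dz":-0.001,"wx":0,"wy":0,"wz":0},{"gripper":0,"dx":0,"dy":0,"dz":-0.001,"wx":0,"wy":0,"wz":0},{"gripper":0,"dx":0,"dy":0,"dz":-0.001,"wx":0,"wy":0,"wz":0}]' 50
python3 - <<'E'
from h import *
i=manip.camera("scene");s=manip.read_state();C=cam("scene");p=s["eef_pos"]
print(s['wrist_force'],s['moment'],p,s["eef_rot"])
k=np.array([p[0],p[1],p[2]-86.4])
print((proj("scene",[k+[0,0,23],k+[0,0,58],k+[0,0,96],[518.5,332.2,61]],C)-[210,160])*6)
cv2.imwrite("pics/s3.png",cv2.resize(i[160:260,210:330],None,fx=6,fy=6,interpolation=cv2.INTER_CUBIC))
E
```

```text
clock: 9.05
eef_pos: [518.5, 332.3, 124.5]
eef_rot: [3.141, 0.0, 2.926]
wrist_force: [0.1, 2.4, 1.0]
finger_gap: 17.8
finger_force: 50.0
[-0.23840809  2.33574694  1.94864268] [ 0.62312757 -0.10764031  0.07535486] [518.49295913 332.26408557 124.4842117 ] [3.14146520e+00 6.97964335e-05 2.92557116e+00]
[[332.67477132 468.33676511]
 [328.84421367 380.00767716]
 [324.50500192 279.81752633]
 [332.79322443 468.4584271 ]]
```

View pics/s3.png

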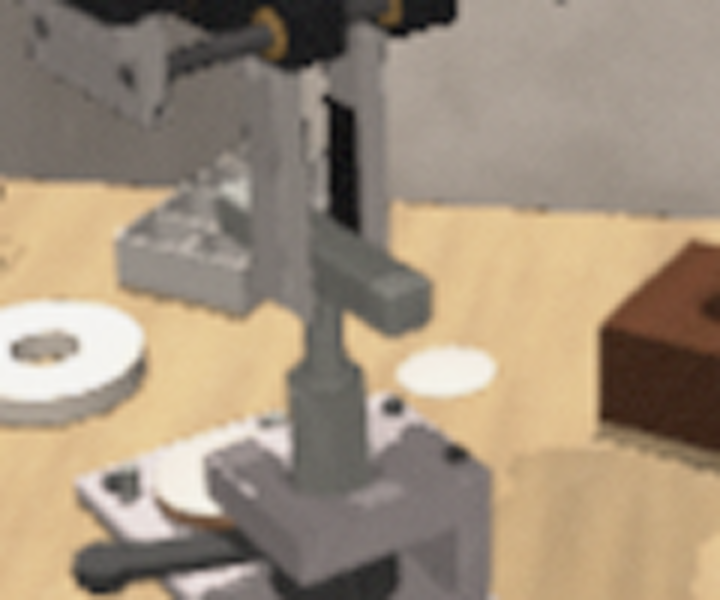

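The shoulder sits at crop y≈369 against a predicted 380. So the key is about 4 mm higher in the fingers than when it was gripped, either slid or pitched. I'll check this against the bar's near end face, whose corners are at about (430,280), (432,320) and (393,335).

```bash
python3 - <<'E'
from h import *
from scipy.spatial.transform import Rotation as Ro
C=cam("scene");s=manip.read_state();p=s["eef_pos"]
a=np.radians(-12.4);u=np.array([np.cos(a),np.sin(a),0]);v=np.array([-u[1],u[0],0]);z=np.array([0,0,1])
for up,pit in[(0,0),(4.5,0),(4,5),(4,-5),(4,-10),(4,10)]:
    c=p+[0,0,19-.6+up]; R=Ro.from_rotvec(v*np.radians(pit)).as_matrix()
    X=[c+R@(-50*u+9*i*v+9*j*z) for i in(-1,1) for j in(1,-1)]+[c+R@(-47*z),c+R@(-82*z)]
    print(up,pit,((proj("scene",X,C)-[210,160])*6).round(0).tolist())
E
```

```text
0 0 [[440.0, 279.0], [441.0, 329.0], [394.0, 296.0], [395.0, 347.0], [329.0, 381.0], [333.0, 469.0]]
4.5 0 [[439.0, 266.0], [440.0, 317.0], [393.0, 283.0], [395.0, 335.0], [328.0, 369.0], [332.0, 458.0]]
4 5 [[437.0, 254.0], [441.0, 306.0], [391.0, 271.0], [395.0, 324.0], [336.0, 375.0], [345.0, 467.0]]
4 -5 [[441.0, 280.0], [439.0, 329.0], [395.0, 298.0], [393.0, 347.0], [321.0, 365.0], [320.0, 450.0]]
4 -10 [[442.0, 293.0], [436.0, 339.0], [396.0, 311.0], [391.0, 357.0], [314.0, 359.0], [308.0, 439.0]]
4 10 [[434.0, 240.0], [442.0, 294.0], [388.0, 257.0], [396.0, 312.0], [343.0, 378.0], [357.0, 473.0]]
```

The near face fits a pure 4.5 mm slide with no tilt. The key stands upright on the socket rim with its tip at about 42 mm, under roughly 4 N. I'll now search clockwise in small steps.

```bash
python3 -m inch '[{"gripper":0,"dx":0,"dy":0.0005,"dz":-0.0003,"wx":0,"wy":0,"wz":-2},{"gripper":0,"dx":0,"dy":0.0005,"dz":-0.0005,"wx":0,"wy":0,"wz":-4},{"gripper":0,"dx":0,"dy":0.0005,"dz":-0.0005,"wx":0,"wy":0,"wz":-6},{"gripper":0,"dx":0,"dy":0.0005,"dz":-0.0005,"wx":0,"wy":0,"wz":-8},{"gripper":0,"dx":0,"dy":0.0005,"dz":-0.0005,"wx":0,"wy":0,"wz":-8}]' 60
python3 -c "
from cell import manip
s=manip.read_state();print(s['wrist_force'],s['moment'],s['eef_pos'])"
```

```text
clock: 9.52
eef_pos: [518.6, 332.6, 124.3]
eef_rot: [3.141, 0.001, 2.784]
wrist_force: [-0.2, 0.9, 4.3]
finger_gap: 17.7
finger_force: 60.0
[-0.19575154  0.91012015  4.3046914 ] [ 0.21492974 -0.07756994  0.12209694] [518.63842738 332.63753223 124.25680902]
```

```bash
python3 -m inch '[{"gripper":0,"dx":0,"dy":0.0002,"dz":0,"wx":0,"wy":0,"wz":-2},{"gripper":0,"dx":0,"dy":0.0002,"dz":0,"wx":0,"wy":0,"wz":-4},{"gripper":0,"dx":0,"dy":0.0002,"dz":0,"wx":0,"wy":0,"wz":-6},{"gripper":0,"dx":0,"dy":0.0002,"dz":0,"wx":0,"wy":0,"wz":-8},{"gripper":0,"dx":0,"dy":0.0002,"dz":0,"wx":0,"wy":0,"wz":-8}]' 60
python3 -c "
from cell import manip
s=manip.read_state();print(s['wrist_force'],s['moment'],s['eef_pos'])"
```

```text
clock: 9.93
eef_pos: [518.7, 332.8, 124.2]
eef_rot: [3.141, 0.001, 2.646]
wrist_force: [0.2, 0.4, 5.1]
finger_gap: 17.8
finger_force: 60.0
[0.22380833 0.37628125 5.09207644] [ 0.17183828 -0.16841327  0.14132101] [518.68419573 332.82522626 124.24919421]
```

```bash
python3 -m inch '[{"gripper":0,"dx":0,"dy":0,"dz":0,"wx":0,"wy":0,"wz":-2},{"gripper":0,"dx":0,"dy":0,"dz":0,"wx":0,"wy":0,"wz":-4},{"gripper":0,"dx":0,"dy":0,"dz":0,"wx":0,"wy":0,"wz":-6},{"gripper":0,"dx":0,"dy":0,"dz":0,"wx":0,"wy":0,"wz":-8},{"gripper":0,"dx":0,"dy":0,"dz":0,"wx":0,"wy":0,"wz":-8}]' 60
python3 -c "
from cell import manip
s=manip.read_state();print(s['wrist_force'],s['moment'],s['eef_pos'])"
```

```text
clock: 10.35
eef_pos: [518.8, 332.9, 124.2]
eef_rot: [3.141, 0.001, 2.507]
wrist_force: [0.2, 0.8, 4.9]
finger_gap: 17.4
finger_force: 60.0
[0.16090564 0.78281864 4.88409893] [ 0.20968165 -0.36874996  0.14034985] [518.76878803 332.8861365  124.24182811]
```

```bash
python3 -m inch '[{"gripper":0,"dx":0,"dy":0,"dz":0,"wx":0,"wy":0,"wz":-2},{"gripper":0,"dx":0,"dy":0,"dz":0,"wx":0,"wy":0,"wz":-4},{"gripper":0,"dx":0,"dy":0,"dz":0,"wx":0,"wy":0,"wz":-6},{"gripper":0,"dx":0,"dy":0,"dz":0,"wx":0,"wy":0,"wz":-8},{"gripper":0,"dx":0,"dy":0,"dz":0,"wx":0,"wy":0,"wz":-8}]' 60
python3 -c "
from cell import manip
s=manip.read_state();print(s['wrist_force'],s['moment'],s['eef_pos'])"
```

```text
clock: 10.77
eef_pos: [518.8, 332.9, 124.2]
eef_rot: [3.141, 0.001, 2.368]
wrist_force: [2.2, 0.4, 5.0]
finger_gap: 17.8
finger_force: 60.0
[2.20709518 0.36406491 4.99384078] [ 0.22387707 -0.56991069  0.13506794] [518.79946875 332.9391073  124.23682817]
```

```bash
python3 -m inch '[{"gripper":0,"dx":0.0003,"dy":0,"dz":0,"wx":0,"wy":0,"wz":-2},{"gripper":0,"dx":0.0004,"dy":0,"dz":0,"wx":0,"wy":0,"wz":-4},{"gripper":0,"dx":0.0004,"dy":0,"dz":0,"wx":0,"wy":0,"wz":-6},{"gripper":0,"dx":0.0004,"dy":0,"dz":0,"wx":0,"wy":0,"wz":-8},{"gripper":0,"dx":0.0004,"dy":0,"dz":0,"wx":0,"wy":0,"wz":-8}]' 60
python3 -c "
from cell import manip
s=manip.read_state();print(s['wrist_force'],s['moment'],s['eef_pos'])"
```

```text
clock: 11.18
eef_pos: [519.1, 332.9, 124.2]
eef_rot: [3.141, 0.0, 2.228]
wrist_force: [1.4, 0.1, 4.8]
finger_gap: 17.4
finger_force: 60.0
[1.43510454 0.12869765 4.76423467] [ 0.22366115 -0.52697449  0.14857911] [519.12602289 332.9222199  124.2320331 ]
```

```bash
python3 -m inch '[{"gripper":0,"dx":0.0004,"dy":0,"dz":0,"wx":0,"wy":0,"wz":-2},{"gripper":0,"dx":0.0006,"dy":0,"dz":0,"wx":0,"wy":0,"wz":-4},{"gripper":0,"dx":0.0006,"dy":0,"dz":0,"wx":0,"wy":0,"wz":-6},{"gripper":0,"dx":0.0006,"dy":0,"dz":0,"wx":0,"wy":0,"wz":-8},{"gripper":0,"dx":0.0006,"dy":0,"dz":0,"wx":0,"wy":0,"wz":-8}]' 60
python3 -c "
from cell import manip
s=manip.read_state();print(s['wrist_force'],s['moment'],s['eef_pos'])"
```

```text
clock: 11.6
eef_pos: [519.6, 332.9, 124.2]
eef_rot: [3.141, 0.0, 2.089]
wrist_force: [0.6, -0.0, 5.9]
finger_gap: 17.8
finger_force: 60.0
[ 0.60066877 -0.00688803  5.89845802] [ 0.09835653 -0.26744604  0.1659901 ] [519.59845894 332.91580964 124.2310938 ]
```

```bash
python3 -m inch '[{"gripper":0,"dx":0.0002,"dy":0.0001,"dz":0.0001,"wx":0,"wy":0,"wz":-2},{"gripper":0,"dx":0.0002,"dy":0.0001,"dz":0.0001,"wx":0,"wy":0,"wz":-4},{"gripper":0,"dx":0.0002,"dy":0.0001,"dz":0.0001,"wx":0,"wy":0,"wz":-6},{"gripper":0,"dx":0.0002,"dy":0.0001,"dz":0.0001,"wx":0,"wy":0,"wz":-8},{"gripper":0,"dx":0.0002,"dy":0.0001,"dz":0.0001,"wx":0,"wy":0,"wz":-8}]' 60
python3 - <<'E'
from h import *
i=manip.camera("scene");s=manip.read_state();C=cam("scene");p=s["eef_pos"]
print(s['wrist_force'],s['moment'],p,s["eef_rot"])
t=[[518.5+80*np.cos(a),332.2+80*np.sin(a),38] for a in np.radians([57,53.8,45,35])]
print((proj("scene",t,C)-[210,160])*6)
j=cv2.imread("pics/s3.png")
n=cv2.resize(i[160:260,210:330],None,fx=6,fy=6,interpolation=cv2.INTER_CUBIC)
cv2.imwrite("pics/s4.png",n)
print("finger region diff",cv2.absdiff(n,j)[530:,70:240].mean())
E
```

```text
clock: 12.02
eef_pos: [519.8, 332.9, 124.2]
eef_rot: [3.141, 0.0, 1.949]
wrist_force: [1.1, 1.2, 5.3]
finger_gap: 17.6
finger_force: 60.0
[-0.13605281  0.0733011   5.11878026] [ 0.01735764 -0.29888156  0.14966448] [519.77415508 332.9428407  124.20410889] [3.14136733e+00 2.14911899e-04 1.95085590e+00]
[[106.85797343 567.30716081]
 [104.80530651 560.0618847 ]
 [103.00260336 539.98194899]
 [107.59271329 517.3816218 ]]
finger region diff 66.78389355742297
```

View pics/s4.png

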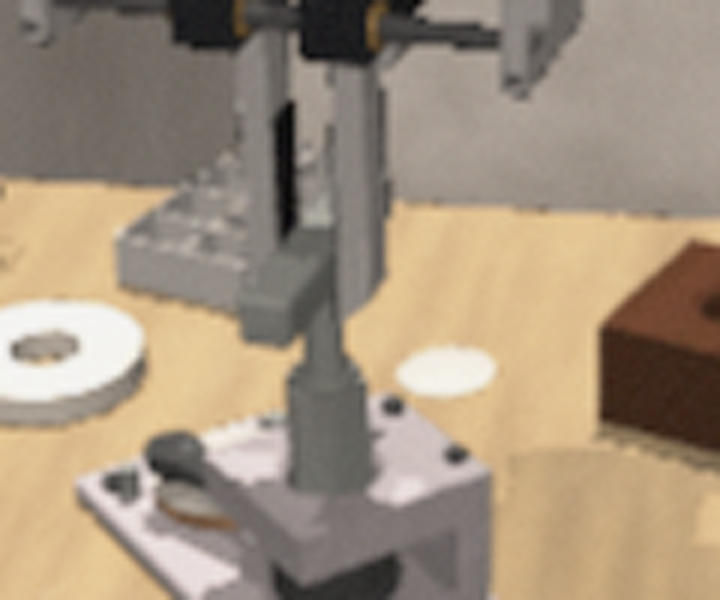

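The keeper has turned with the key: the finger tip has gone from (97,567) to about (175,448). So the key was already partly caught in the socket. I'll work out the keeper angle.

```bash
python3 - <<'E'
from h import *
C=cam("scene")
for uv in [(97,565),(175,446)]:
    q=ray("scene",(uv[0]/6+210,uv[1]/6+160),38,C);d=q-[519.5,333,38];print(q.round(1),np.hypot(*d[:2]),np.degrees(np.arctan2(d[1],d[0])))
for zt in (37.8,40,42):
    c=np.array([519.5,333,0])
    print(zt,((proj("scene",[c+[0,0,zt+58],c+[0,0,zt+96],c+[0,0,61]],C)-[210,160])*6).round(0).tolist())
E
```

```text
[565.7 400.4  38. ] 81.73354158899657 55.58399947684504
[598.9 330.1  38. ] 79.42572190439459 -2.069762189859799
37.8 [[325.0, 381.0], [321.0, 281.0], [329.0, 468.0]]
40 [[325.0, 375.0], [320.0, 275.0], [329.0, 468.0]]
42 [[325.0, 370.0], [320.0, 269.0], [329.0, 468.0]]
```

The keeper has turned about 57°, the same as the key, and now stands at about 1.05 rad. The key tip is only just caught in the rim, against one flank. I'll back off counter-clockwise under the same light pressure so it centres and drops. Keeper >0.8 is harmless here, because I can carry it back open with the seated key.

```bash
python3 -m inch '[{"gripper":0,"dx":0,"dy":0,"dz":0,"wx":0,"wy":0,"wz":2},{"gripper":0,"dx":0,"dy":0,"dz":0,"wx":0,"wy":0,"wz":4},{"gripper":0,"dx":0,"dy":0,"dz":0,"wx":0,"wy":0,"wz":5},{"gripper":0,"dx":0,"dy":0,"dz":0,"wx":0,"wy":0,"wz":5},{"gripper":0,"dx":0,"dy":0,"dz":0,"wx":0,"wy":0,"wz":5}]' 60
python3 -c "
from cell import manip
s=manip.read_state();print(s['wrist_force'],s['moment'],s['eef_pos'])"
```

```text
clock: 12.48
eef_pos: [519.4, 332.8, 123.5]
eef_rot: [-3.141, 0.0, 2.036]
wrist_force: [1.3, 0.9, -2.2]
finger_gap: 17.7
finger_force: 59.9
[ 1.30384006  0.89096167 -2.17510217] [ 0.12936064 -0.39551535  0.00184767] [519.43191699 332.8251031  123.49834124]
```

The pressure is gone: Fz is back to the key's own weight and the torque is 0. The key is free to go down, so I'll lower it.

```bash
python3 -m inch '[{"gripper":0,"dx":0,"dy":0,"dz":-0.001,"wx":0,"wy":0,"wz":0},{"gripper":0,"dx":0,"dy":0,"dz":-0.002,"wx":0,"wy":0,"wz":0},{"gripper":0,"dx":0,"dy":0,"dz":-0.003,"wx":0,"wy":0,"wz":0},{"gripper":0,"dx":0,"dy":0,"dz":-0.003,"wx":0,"wy":0,"wz":0},{"gripper":0,"dx":0,"dy":0,"dz":-0.003,"wx":0,"wy":0,"wz":0}]' 60
python3 -c "
from cell import manip
s=manip.read_state();print(s['wrist_force'],s['moment'],s['eef_pos'])"
```

```text
clock: 12.9
eef_pos: [519.6, 332.9, 120.9]
eef_rot: [-3.141, 0.0, 2.035]
wrist_force: [-0.2, 0.4, -2.1]
finger_gap: 17.2
finger_force: 59.9
[-0.17470379  0.3894913  -2.13481945] [-0.0050795  -0.2174802   0.01361403] [519.55858869 332.94870204 120.8561536 ]
```

```bash
python3 -m inch '[{"gripper":0,"dx":0,"dy":0,"dz":-0.002,"wx":0,"wy":0,"wz":0},{"gripper":0,"dx":0,"dy":0,"dz":-0.004,"wx":0,"wy":0,"wz":0},{"gripper":0,"dx":0,"dy":0,"dz":-0.006,"wx":0,"wy":0,"wz":0},{"gripper":0,"dx":0,"dy":0,"dz":-0.006,"wx":0,"wy":0,"wz":0},{"gripper":0,"dx":0,"dy":0,"dz":-0.006,"wx":0,"wy":0,"wz":0}]' 60
python3 -c "
from cell import manip
s=manip.read_state();print(s['wrist_force'],s['moment'],s['eef_pos'])"
```

```text
clock: 13.32
eef_pos: [519.6, 333.0, 114.8]
eef_rot: [-3.141, 0.0, 2.035]
wrist_force: [-0.4, -0.5, -2.1]
finger_gap: 17.4
finger_force: 59.9
[-0.38859225 -0.45136799 -2.14712789] [-0.00609525 -0.16953123  0.01585236] [519.60224608 332.99307048 114.83720836]
```

```bash
python3 -m inch '[{"gripper":0,"dx":0,"dy":0,"dz":-0.002,"wx":0,"wy":0,"wz":0},{"gripper":0,"dx":0,"dy":0,"dz":-0.004,"wx":0,"wy":0,"wz":0},{"gripper":0,"dx":0,"dy":0,"dz":-0.006,"wx":0,"wy":0,"wz":0},{"gripper":0,"dx":0,"dy":0,"dz":-0.008,"wx":0,"wy":0,"wz":0},{"gripper":0,"dx":0,"dy":0,"dz":-0.008,"wx":0,"wy":0,"wz":0}]' 60
python3 -m inch '[{"gripper":0,"dx":0,"dy":0,"dz":-0.001,"wx":0,"wy":0,"wz":0},{"gripper":0,"dx":0,"dy":0,"dz":-0.002,"wx":0,"wy":0,"wz":0},{"gripper":0,"dx":0,"dy":0,"dz":-0.002,"wx":0,"wy":0,"wz":0},{"gripper":0,"dx":0,"dy":0,"dz":-0.002,"wx":0,"wy":0,"wz":0},{"gripper":0,"dx":0,"dy":0,"dz":-0.002,"wx":0,"wy":0,"wz":0}]' 60
python3 -c "
from cell import manip
s=manip.read_state();print(s['wrist_force'],s['moment'],s['eef_pos'])"
```

```text
clock: 13.73
eef_pos: [519.6, 333.0, 106.6]
eef_rot: [-3.141, -0.0, 2.035]
wrist_force: [0.8, -0.7, -1.7]
finger_gap: 17.3
finger_force: 59.9
clock: 14.15
eef_pos: [519.9, 333.2, 106.3]
eef_rot: [3.14, -0.0, 2.035]
wrist_force: [-3.5, -1.6, 7.9]
finger_gap: 17.7
finger_force: 60.0
[-3.52921073 -1.59555988  7.92514595] [-0.44542399  0.6140115   0.03854212] [519.91355989 333.21684461 106.31137051]
```

It bottomed at TCP z=106.3, so the tip is at about 20 mm, which is the fully seated height. I'll relieve the pressure and turn counter-clockwise to bring the keeper well below 0.8 rad.

```bash
python3 -m inch '[{"gripper":0,"dx":-0.0002,"dy":-0.0001,"dz":0.001,"wx":0,"wy":0,"wz":3},{"gripper":0,"dx":-0.0002,"dy":-0.0001,"dz":0.0014,"wx":0,"wy":0,"wz":7},{"gripper":0,"dx":-0.0002,"dy":-0.0001,"dz":0.0014,"wx":0,"wy":0,"wz":11},{"gripper":0,"dx":-0.0002,"dy":-0.0001,"dz":0.0014,"wx":0,"wy":0,"wz":15},{"gripper":0,"dx":-0.0002,"dy":-0.0001,"dz":0.0014,"wx":0,"wy":0,"wz":19}]' 60
python3 -c "
from cell import manip
s=manip.read_state();print(s['wrist_force'],s['moment'],s['eef_pos'])"
```

```text
clock: 14.57
eef_pos: [519.4, 332.9, 106.5]
eef_rot: [-3.141, -0.0, 2.37]
wrist_force: [-1.3, -0.1, -0.1]
finger_gap: 17.7
finger_force: 60.0
[-1.33882197 -0.12152765 -0.08999357] [-0.02715387  0.20146918 -0.19469775] [519.38815346 332.9217237  106.53842207]
```

```bash
python3 -m inch '[{"gripper":0,"dx":0,"dy":0,"dz":0,"wx":0,"wy":0,"wz":4},{"gripper":0,"dx":0,"dy":0,"dz":0,"wx":0,"wy":0,"wz":8},{"gripper":0,"dx":0,"dy":0,"dz":0,"wx":0,"wy":0,"wz":12},{"gripper":0,"dx":0,"dy":0,"dz":0,"wx":0,"wy":0,"wz":16},{"gripper":0,"dx":0,"dy":0,"dz":0,"wx":0,"wy":0,"wz":20}]' 60
python3 - <<'E'
from h import *
i=manip.camera("scene");s=manip.read_state();C=cam("scene");p=s["eef_pos"]
print(s['wrist_force'],s['moment'],p,s["eef_rot"])
cv2.imwrite("pics/s5.png",cv2.resize(i[160:260,210:330],None,fx=6,fy=6,interpolation=cv2.INTER_CUBIC))
c=np.array([519.5,333,0]);zt=20
print(((proj("scene",[c+[0,0,zt+58],c+[0,0,zt+96],c+[0,0,61]],C)-[210,160])*6).round(0).tolist())
E
```

```text
clock: 14.98
eef_pos: [519.2, 332.8, 106.5]
eef_rot: [-3.141, -0.001, 2.719]
wrist_force: [-3.2, -1.4, 0.6]
finger_gap: 17.2
finger_force: 60.0
[-2.78257258 -1.88311651  0.10120752] [-0.29019442  0.54308558 -0.08958683] [519.15447623 332.83306451 106.51855328] [-3.14101003e+00 -6.12547035e-04  2.72445871e+00]
[[327.0, 426.0], [323.0, 328.0], [329.0, 468.0]]
```

View pics/s5.png

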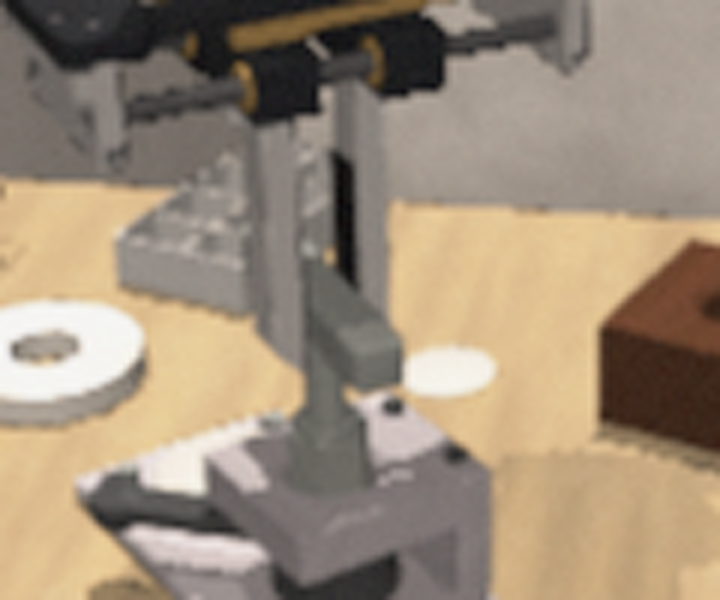

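The finger tip is now at about (107,497), which puts the keeper at roughly 0.5 rad. The key shoulder sits just above the bridge, so it is fully seated. I'll take off the side load and then turn clockwise.

```bash
python3 -m inch '[{"gripper":0,"dx":-0.0004,"dy":-0.0002,"dz":-0.0003,"wx":0,"wy":0,"wz":0},{"gripper":0,"dx":-0.0004,"dy":-0.0002,"dz":-0.0003,"wx":0,"wy":0,"wz":0},{"gripper":0,"dx":-0.0004,"dy":-0.0002,"dz":-0.0003,"wx":0,"wy":0,"wz":-3},{"gripper":0,"dx":-0.0004,"dy":-0.0002,"dz":-0.0003,"wx":0,"wy":0,"wz":-7},{"gripper":0,"dx":-0.0004,"dy":-0.0002,"dz":-0.0003,"wx":0,"wy":0,"wz":-11}]' 60
python3 -m inch '[{"gripper":0,"dx":0,"dy":0,"dz":0,"wx":0,"wy":0,"wz":-4},{"gripper":0,"dx":0,"dy":0,"dz":0,"wx":0,"wy":0,"wz":-8},{"gripper":0,"dx":0,"dy":0,"dz":0,"wx":0,"wy":0,"wz":-12},{"gripper":0,"dx":0,"dy":0,"dz":0,"wx":0,"wy":0,"wz":-16},{"gripper":0,"dx":0,"dy":0,"dz":0,"wx":0,"wy":0,"wz":-20}]' 60
python3 -c "
from cell import manip
s=manip.read_state();print(s['wrist_force'],s['moment'],s['eef_pos'])"
```

```text
clock: 15.45
eef_pos: [519.2, 333.0, 106.4]
eef_rot: [3.141, 0.0, 2.519]
wrist_force: [-1.6, 0.3, 1.7]
finger_gap: 17.4
finger_force: 59.9
clock: 15.87
eef_pos: [519.4, 332.9, 106.4]
eef_rot: [3.141, 0.0, 2.17]
wrist_force: [-0.0, -0.6, 0.7]
finger_gap: 17.2
finger_force: 60.0
[-0.00192618 -0.59879678  0.7009219 ] [ 0.0608957  -0.14602374  0.22516748] [519.36307918 332.89303867 106.36978758]
```

```bash
python3 -m inch '[{"gripper":0,"dx":0,"dy":0,"dz":0,"wx":0,"wy":0,"wz":-4},{"gripper":0,"dx":0,"dy":0,"dz":0,"wx":0,"wy":0,"wz":-8},{"gripper":0,"dx":0,"dy":0,"dz":0,"wx":0,"wy":0,"wz":-12},{"gripper":0,"dx":0,"dy":0,"dz":0,"wx":0,"wy":0,"wz":-16},{"gripper":0,"dx":0,"dy":0,"dz":0,"wx":0,"wy":0,"wz":-18}]' 60
python3 -m inch '[{"gripper":0,"dx":0,"dy":0,"dz":0,"wx":0,"wy":0,"wz":-2},{"gripper":0,"dx":0,"dy":0,"dz":0,"wx":0,"wy":0,"wz":-4},{"gripper":0,"dx":0,"dy":0,"dz":0,"wx":0,"wy":0,"wz":-5},{"gripper":0,"dx":0,"dy":0,"dz":0,"wx":0,"wy":0,"wz":-5},{"gripper":0,"dx":0,"dy":0,"dz":0,"wx":0,"wy":0,"wz":-5}]' 60
python3 -c "
from cell import manip
s=manip.read_state();print(s['wrist_force'],s['moment'],s['eef_pos'],s['eef_rot'])"
```

```text
clock: 16.28
eef_pos: [519.6, 332.9, 106.4]
eef_rot: [3.14, -0.0, 1.855]
wrist_force: [1.8, 0.5, -0.5]
finger_gap: 17.5
finger_force: 60.0
clock: 16.7
eef_pos: [519.5, 332.8, 106.4]
eef_rot: [3.14, -0.0, 1.774]
wrist_force: [3.8, 0.3, 0.7]
finger_gap: 17.6
finger_force: 60.0
[3.81962656 0.28836565 0.69697615] [ 0.12633633 -1.05187044  0.14326053] [519.53211899 332.80124488 106.39474106] [ 3.14024623e+00 -1.54148116e-04  1.77375611e+00]
```

```bash
python3 -m inch '[{"gripper":0,"dx":0.0004,"dy":0,"dz":0,"wx":0,"wy":0,"wz":-1.5},{"gripper":0,"dx":0.0008,"dy":0,"dz":0,"wx":0,"wy":0,"wz":-3},{"gripper":0,"dx":0.0008,"dy":0,"dz":0,"wx":0,"wy":0,"wz":-4},{"gripper":0,"dx":0.0008,"dy":0,"dz":0,"wx":0,"wy":0,"wz":-4},{"gripper":0,"dx":0.0008,"dy":0,"dz":0,"wx":0,"wy":0,"wz":-4}]' 60
python3 -c "
from cell import manip
s=manip.read_state();print(s['wrist_force'],s['moment'],s['eef_pos'],s['eef_rot'])"
```

```text
clock: 17.12
eef_pos: [519.9, 332.8, 106.4]
eef_rot: [3.141, -0.0, 1.705]
wrist_force: [1.2, -0.0, 3.3]
finger_gap: 17.1
finger_force: 60.0
[ 1.18647864 -0.037467    3.3360682 ] [-0.09246209 -0.46925685  0.28014034] [519.92673285 332.80676438 106.37497007] [ 3.14120895e+00 -1.37904676e-04  1.70475881e+00]
```

```bash
python3 -m inch '[{"gripper":0,"dx":0.0002,"dy":0,"dz":0,"wx":0,"wy":0,"wz":-1.5},{"gripper":0,"dx":0.0002,"dy":0,"dz":0,"wx":0,"wy":0,"wz":-3},{"gripper":0,"dx":0.0002,"dy":0,"dz":0,"wx":0,"wy":0,"wz":-3},{"gripper":0,"dx":0.0002,"dy":0,"dz":0,"wx":0,"wy":0,"wz":-3},{"gripper":0,"dx":0.0002,"dy":0,"dz":0,"wx":0,"wy":0,"wz":-3}]' 60
python3 - <<'E'
from h import *
i=manip.camera("scene");s=manip.read_state();C=cam("scene");p=s["eef_pos"]
print(s['wrist_force'],s['moment'],p,s["eef_rot"])
cv2.imwrite("pics/s6.png",cv2.resize(i[160:260,210:330],None,fx=6,fy=6,interpolation=cv2.INTER_CUBIC))
t=[[519.5+80*np.cos(a),333+80*np.sin(a),38] for a in np.radians([-17.4,-11.7,-5])]
print((proj("scene",t,C)-[210,160])*6)
E
```

```text
clock: 17.53
eef_pos: [520.1, 332.8, 106.3]
eef_rot: [3.141, 0.0, 1.653]
wrist_force: [-0.9, -0.5, 4.7]
finger_gap: 17.3
finger_force: 60.7
[-0.14353264 -0.52986854  4.69257799] [-0.19944465 -0.1295871   0.90478186] [520.08285627 332.76775659 106.32746944] [3.14138531e+00 2.30024149e-07 1.65276601e+00]
[[221.05048782 424.96968036]
 [202.63845739 431.81190709]
 [182.3114391  441.04171273]]
```

View pics/s6.png

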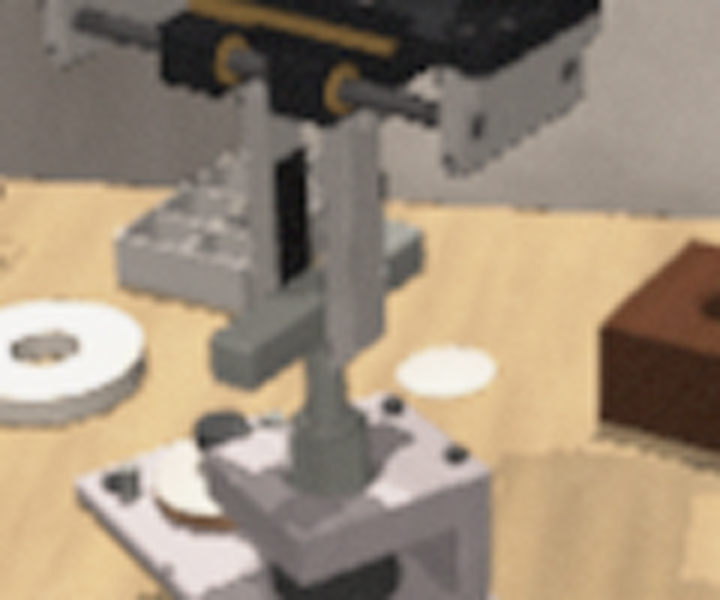

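The torque jumped to 0.9 N·m and the finger tip is at (222,428), against (221,425) predicted for the stop. So the keeper is at its stop over the lens. I'll relax the torque, stay within the socket play, release and retreat upward.

```bash
python3 -m inch '[{"gripper":0,"dx":0,"dy":0,"dz":0.0003,"wx":0,"wy":0,"wz":1.5},{"gripper":0,"dx":0,"dy":0,"dz":0.0003,"wx":0,"wy":0,"wz":3},{"gripper":0,"dx":0,"dy":0,"dz":0.0003,"wx":0,"wy":0,"wz":3},{"gripper":0,"dx":0,"dy":0,"dz":0.0003,"wx":0,"wy":0,"wz":3},{"gripper":0,"dx":0,"dy":0,"dz":0.0003,"wx":0,"wy":0,"wz":3}]' 60
python3 -m inch '[{"gripper":0.25,"dx":0,"dy":0,"dz":0,"wx":0,"wy":0,"wz":0},{"gripper":0.3,"dx":0,"dy":0,"dz":0,"wx":0,"wy":0,"wz":0},{"gripper":0.4,"dx":0,"dy":0,"dz":0,"wx":0,"wy":0,"wz":0},{"gripper":0.5,"dx":0,"dy":0,"dz":0,"wx":0,"wy":0,"wz":0},{"gripper":0.5,"dx":0,"dy":0,"dz":0,"wx":0,"wy":0,"wz":0}]'
python3 -c "
from cell import manip
s=manip.read_state();print(s['wrist_force'],s['moment'],s['eef_pos'],s['eef_rot'])"
```

```text
clock: 18.0
eef_pos: [520.0, 332.7, 106.4]
eef_rot: [-3.141, -0.0, 1.703]
wrist_force: [0.8, 0.8, 2.5]
finger_gap: 17.4
finger_force: 59.9
clock: 18.42
eef_pos: [520.0, 332.7, 106.3]
eef_rot: [-3.141, 0.0, 1.704]
wrist_force: [0.9, -0.0, 0.4]
finger_gap: 45.0
finger_force: 0.0
[ 0.86019826 -0.03161675  0.38340927] [-0.07055168 -0.09284896  0.03066731] [519.98030579 332.66707131 106.31659805] [-3.14131311e+00  1.23447286e-04  1.70372743e+00]
```

```bash
python3 -m inch '[{"gripper":0.5,"dx":0,"dy":0,"dz":0.01,"wx":0,"wy":0,"wz":0},{"gripper":0.5,"dx":0,"dy":0,"dz":0.025,"wx":0,"wy":0,"wz":0},{"gripper":0.5,"dx":0,"dy":0,"dz":0.045,"wx":0,"wy":0,"wz":0},{"gripper":0.5,"dx":0,"dy":0,"dz":0.07,"wx":0,"wy":0,"wz":0},{"gripper":0.5,"dx":0,"dy":0,"dz":0.09,"wx":0,"wy":0,"wz":0}]'
python3 -m inch '[{"gripper":0.5,"dx":-0.01,"dy":-0.02,"dz":0.01,"wx":0,"wy":0,"wz":0},{"gripper":0.5,"dx":-0.02,"dy":-0.05,"dz":0.02,"wx":0,"wy":0,"wz":0},{"gripper":0.5,"dx":-0.03,"dy":-0.08,"dz":0.02,"wx":0,"wy":0,"wz":0},{"gripper":0.5,"dx":-0.04,"dy":-0.11,"dz":0.02,"wx":0,"wy":0,"wz":0},{"gripper":0.5,"dx":-0.05,"dy":-0.14,"dz":0.02,"wx":0,"wy":0,"wz":0}]'
python3 -m inch '[{"gripper":0.5,"dx":-0.01,"dy":-0.02,"dz":0,"wx":0,"wy":0,"wz":0},{"gripper":0.5,"dx":-0.02,"dy":-0.04,"dz":0,"wx":0,"wy":0,"wz":0},{"gripper":0.5,"dx":-0.02,"dy":-0.04,"dz":0,"wx":0,"wy":0,"wz":0},{"gripper":0.5,"dx":-0.02,"dy":-0.04,"dz":0,"wx":0,"wy":0,"wz":0},{"gripper":0.5,"dx":-0.02,"dy":-0.04,"dz":0,"wx":0,"wy":0,"wz":0}]'
python3 - <<'E'
from h import *
i=manip.camera("top")
cv2.imwrite("pics/t3.png",cv2.resize(i[155:285,190:385],None,fx=4,fy=4,interpolation=cv2.INTER_CUBIC))
c=[519.5,333]
f=lambda X:(proj("top",X)-[190,155])*4
print("bar ctr",f([[*c,134]]),"ftip stop",f([[519.5+80*np.cos(-.305),333+80*np.sin(-.305),38]]))
E
```

```text
clock: 18.83
eef_pos: [520.2, 332.8, 199.0]
eef_rot: [3.14, -0.0, 1.704]
wrist_force: [0.2, -0.4, 0.5]
finger_gap: 47.1
finger_force: 0.0
clock: 19.25
eef_pos: [469.3, 191.5, 217.4]
eef_rot: [3.141, -0.0, 1.704]
wrist_force: [0.4, -0.7, -0.7]
finger_gap: 47.2
finger_force: 0.0
clock: 19.67
eef_pos: [450.4, 153.1, 217.1]
eef_rot: [3.141, -0.0, 1.704]
wrist_force: [-0.1, 0.6, 0.8]
finger_gap: 46.8
finger_force: 0.0
bar ctr [[184.9142219  231.66258936]] ftip stop [[247.33002507 125.54752465]]
```

View pics/t3.png

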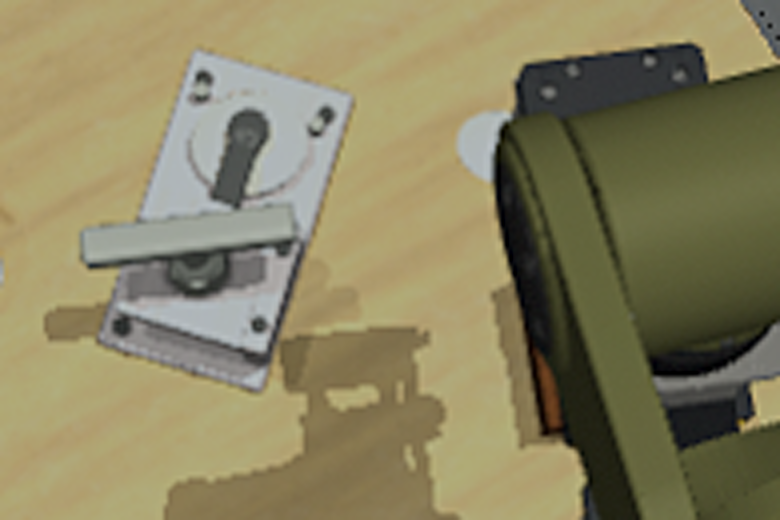

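The finger lies along the jig's +x over the lens, with its tip at (247,128) against a predicted (247,126). The lens is unmoved in its nest, the key stands upright in the socket and the arm is clear, so I'm handing in.

```bash
python3 -c "
from cell import manip
print(manip.sign_off())"
```

```text
the job is handed in; nothing more can be done
None
```

I handed the job in at about 19.7 s: the keeper is at its stop over the lens, the key stands fully seated in the socket, and the robot is clear. The key first caught partway in the socket and carried the keeper to about 1.05 rad. I then seated it fully, turned the keeper back to about 0.5 rad, and drove it clockwise to the stop. The sign-off gave no verdict.

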